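# Sort optical posts from a sample puck on a tilting board

## Robot

A 6-joint arm with a two-finger parallel gripper is mounted at the origin on a cart in front of the work surface, level with it; the furniture and walls round the work are solid. World frame = base frame: x ahead of the robot, y to its left, z up, the work surface at z = 0. Lengths are in m, angles in rad, forces in N, time in s.
With the tool pointing down it reaches from about 0.325 to 0.925 m from the base axis. Payload 3.1 kg.
Tool frame: the origin (TCP) lies on the centre line of the jaws, within the pads' length; the fingertips stand 17 mm ahead of it and the grasp point (between the pads) lies 2 mm behind it (manip.finger_overhang is the z of the fingertips in the tool frame, in m); z points along the fingers, y is the direction in which the jaws open and shut (so a half turn about z gives the same grasp; the last joint's range is limited). The gripper opens to 85 mm and grips with 20 to 120 N. Pads are 22 mm wide; open, the fingers measure 114 mm over their backs; the gripper's body (76 mm by 85 mm) begins 54 mm behind the grasp point. The pads swing forward as they close: fully open they stand 13 mm farther back than shut.
Start: joints at [1.185, 0.217, 1.613, -0, 1.311, -0.112], TCP at [0.169, 0.602, 0.213] pointing down, gripper open.
Joint ranges: [-2.75, 2.75], [-0.78, 2.1], [0.31, 2.55], [-1.13, 4.27], [0.13, 2.63], [-2.58, 2.58]. Speed limits (rad/s): [2.79, 2.79, 3.14, 3.14, 3.14, 3.14].

## Interface

Orientations are given as a unit quaternion [w, x, y, z].
In Python, from plant import manip, cams gives the robot as it stands.
- The arm moves only by the tool arm_command, never from a script. Its argument "deltas" is a list of rows, each an object with "translation": the shift along the tool's x, y, z in cm, a list of three; "rot": the turn, a rotation vector about the tool's x, y, z in rad, a list of three; "grip": the opening, from 0 (shut) to 1 (fully open). In form: [{"translation": [x, y, z], "rot": [rx, ry, rz], "grip": grip}, ...]. A call has exactly 8 rows; each row shifts and turns the commanded pose from where the row before left it, along the tool's axes as they then stand; what a row does not reach is not made up. A row lasts 1/12 s, in which the tool goes at most 41.7 mm and 7.16 degrees, less where a joint would pass 70% of its speed; a pose out of reach is approached as far as the arm can. A call with a gripper value outside its range is refused whole. The fingers move at their own pace and stop on an object; "squeeze" is the grip in N (left out, the last holds). Time passes only in rows, so rows that do not move let the fingers close, or fill a call up. It gives the time, the measured TCP pose, the force and the opening at its end, in the units of the state.
- manip.observe(): the state, without advancing time (a new reading comes with each control period).
- cams.camera(name): name is "scene" or "top" or "wrist"; returns a dict with "color" (384x512x3 uint8, blue, green, red), "depth" (384x512 float32, m along the optical axis (not along the pixel's ray), 0 where there is no reading), "mtx" (3x3 intrinsics, pixels), "distortion" ([k1, k2, p1, p2, k3] as OpenCV has them; the pictures are not rectified), "cam_to_world" (4x4, takes a point from camera to world coordinates). Camera axes: x right, y down, z forward; pixel columns grow to the right and rows downward; lengths in m; the calibration is good to about 2 mm. A picture is of the moment at which its call begins.
- manip.finish_job(): hands the job in, once; it reports no verdict.
The state is a dict: "time": time; "joint_positions": joint angles; "joint_velocities": joint speeds; "joint_torque": joint torques, N m; "eef_pos": TCP position; "orientation": TCP orientation; "ft_force": force on the tool from outside, world axes, zero at the start; "wrist_torque": the same for the moment, N m; "finger_gap": opening from 0.0 (shut) to 1.0 (fully open).
Only numpy, scipy, OpenCV 4.12 (cv2) and the standard library are available. Lean on these libraries where they do the work, as an engineer would, in place of code of your own. Each camera call takes 0.05 s, during which the arm holds its last target. There are 200 camera calls.

## Task

Tip the sorting board by its handle, steadily and not too steeply, so that both steel posts roll off into the catch trough while the flat sample puck stays on the board; keep the gripper off the posts. Then let the board down to rest again and lay the puck, chip upward, in the small white tray.

Things in the scene. Friction and masses are not known exactly. Their poses are not given: they have to be found in the camera images.
- sorter: Dark sheet-metal sorting stand, fixed to the desk. Its origin is at desk level below the middle of the board; its y axis points downhill, from the board's handle to the catch trough, its x axis lies along the hinge. The trough is open above: inside y from 113 to 218 mm, x from -84 to 84 mm, floor 8 mm above the desk, far wall 70 mm high, side walls 50 mm. The whole stand covers x -90 to 90 mm, y -112 to 224 mm.
- board (a joint): Tilt of the flat grey board, rad: 0 level and at rest, grows as the handle end is lifted, stop at 0.6. The board is hinged along its trough-side edge, weighs about 0.35 kg and sinks back by itself when released. On it posts roll off from about 0.1 rad; a flat thing begins to slide at about 0.5 rad or a little above; about 0.3 rad is right.
- board_handle (a point): Middle of the handle: a round bright steel bar 10 mm thick and 80 mm long, parallel to the hinge, on two uprights at its ends (70 mm free between them), 45 mm above the face of the board at the end away from the trough. It can be gripped from above, closing across the bar (along the sorter's y axis). The point's axes turn with the board.
- board_hinge (a point): Middle of the board's hinge line, 45 mm above the desk, 4 mm below the face of the board; 210 mm along y and 49 mm in z from the handle bar when the board is level. Its x axis is the hinge line; the board turns about its -x direction as it rises.
- board_mid (a point): Centre of the upper face of the board, 49 mm above the desk when level. The face measures 180 mm (x) by 220 mm (y), with 8 mm high, 6 mm wide rails on the two sides and at the handle end; open toward the trough (+y). The axes turn with the board.
- post_1_mid (a point): Middle of one of two equal plain steel optical posts, 13 mm in diameter, 60 mm long, lying on the board roughly along the hinge; z is the post's axis.
- post_1: The same post, 0.075 kg; origin at the centre of one of its end faces, z along the post.
- post_2_mid (a point): Middle of the other post, nearer to the trough; z is the post's axis.
- post_2: The same second post; origin at the centre of one of its end faces, z along the post.
- puck: Sample puck: a flat light metal disc with a small dark chip on top, 25 mm in diameter, 10 mm high, 0.03 to 0.06 kg, lying on the board on the handle's side of the posts. Origin at the centre of its underside, z up through the chip.
- puck_tray: Small white square tray, 100 x 100 mm, 22 mm high, walls 4 mm, open above, fixed to the desk on the robot's right; inner floor 4 mm above the desk. Origin at the centre of its underside. (A closed cream box stands near it.)

How it is judged:
On the way:
1. both posts lie in the catch trough while the puck is still on the board (x of post_1_mid in the frame of sorter between -0.09 and 0.09 m and y of post_1_mid in the frame of sorter between 0.112 and 0.222 m and z of each of post_1_mid, post_2_mid in the frame of sorter below 0.035 m and x of post_2_mid in the frame of sorter between -0.09 and 0.09 m and y of post_2_mid in the frame of sorter between 0.112 and 0.222 m and x of puck in the frame of board_mid between -0.085 and 0.085 m and y of puck in the frame of board_mid between -0.11 and 0.11 m and z of puck in the frame of board_mid between -0.005 and 0.012 m), for 0.2 s.
At the end, for the whole second after the job is handed in: Both posts lie at rest in the catch trough (centre lower than 35 mm above the desk), the board is down (below 0.04 rad), and the puck lies flat, chip up (within about 10 degrees) and at rest on the floor of the small white tray (x of post_1_mid in the frame of sorter between -0.09 and 0.09 m and y of post_1_mid in the frame of sorter between 0.112 and 0.222 m and z of each of post_1_mid, post_2_mid in the frame of sorter below 0.035 m and x of post_2_mid in the frame of sorter between -0.09 and 0.09 m and y of post_2_mid in the frame of sorter between 0.112 and 0.222 m and linear speed of each of post_1, post_2 below 0.03 m/s and x of puck in the frame of puck_tray between -0.045 and 0.045 m and y of puck in the frame of puck_tray between -0.045 and 0.045 m and z of puck in the frame of puck_tray below 0.015 m and angle between puck's own z axis and vertical below 0.17 rad and linear speed of puck below 0.02 m/s and value of joint board below 0.04 rad); the robot touches nothing.
It fails at once if the gripper or arm touches a post (contact force between any of the fingers, the arm and post_1 above 0.5 N or contact force between any of the fingers, the arm and post_2 above 0.5 N).
It also fails if it takes over 51 s, if anything falls off the work surface, if the arm or the gripper's body presses on something with over 40 N, if the wrist force passes 120 N, or if a joint passes its speed limit or range.

## Working session

There is one attempt and no reset: what is moved stays moved. The work goes in short steps, Python scripts to look and compute and a tool call to move; the robot and the scene stay as the last step left them, time stands still between calls to the robot, and variables do not carry over. Pictures are saved under pics/ and viewed, about 8 in all and at most 12, crops included, and the job is handed in when it is done.

Besides the shell and the picture viewer there is one more tool, called after "Emit:" in YAML: its name, and indented under it one key for each argument. arm_command: Moves the arm, as the interface text tells. Its arguments: {"type":"object","properties":{"deltas":{"type":"array"},"squeeze":{"type":"number"}},"required":["deltas"]}

```bash
mkdir -p pics; ls; cat > h.py <<'E'
import numpy as np, cv2
from plant import manip, cams
def grab(n):
    c=cams.camera(n); np.savez('last_'+n+'.npz',**{k:np.asarray(v) for k,v in c.items()}); return c
def load(n): return dict(np.load('last_'+n+'.npz'))
def ray(c,uv,z):
    p=cv2.undistortPoints(np.array(uv,float).reshape(-1,1,2),c['mtx'],c['distortion']).reshape(-1,2)
    T=c['cam_to_world']; d=np.c_[p,np.ones(len(p))]@T[:3,:3].T; o=T[:3,3]
    return o+d*((np.asarray(z)-o[2])/d[:,2])[:,None]
def cloud(c):
    h,w=c['depth'].shape; v,u=np.mgrid[:h,:w]
    p=cv2.undistortPoints(np.stack([u,v],-1).reshape(-1,1,2).astype(float),c['mtx'],c['distortion']).reshape(-1,2)
    P=np.c_[p,np.ones(len(p))]*c['depth'].reshape(-1,1)
    return (P@c['cam_to_world'][:3,:3].T+c['cam_to_world'][:3,3]).reshape(h,w,3)
E
python3 - <<'E'
from h import *
a=grab('top');b=grab('scene')
cv2.imwrite('pics/top.png',a['color']);cv2.imwrite('pics/scene.png',b['color'])
print(a['cam_to_world'],manip.observe())
E
```

```text
pics
[[-0.01585563 -0.99154773  0.12876995  0.41711262]
 [-0.99948564  0.01930791  0.02560568 -0.02780504]
 [-0.02787553 -0.12829772 -0.99134386  1.1936295 ]
 [ 0.          0.          0.          1.        ]] {'time': 0.1, 'joint_positions': array([ 1.18478925e+00,  2.17682399e-01,  1.61483211e+00,  4.52967870e-06,
        1.31130114e+00, -1.12214774e-01]), 'joint_velocities': array([ 0.00030312, -0.00063224, -0.003253  , -0.00038255,  0.00050606,
       -0.00032414]), 'joint_torque': array([-6.34905264e-04, -3.98071218e+01, -3.04973173e+01, -3.34128172e-04,
        4.25991195e-03, -2.32822555e-05]), 'eef_pos': array([0.16867322, 0.60097805, 0.2120661 ]), 'orientation': array([-2.76151957e-04,  1.36469459e-01,  9.90643655e-01, -1.07664770e-03]), 'ft_force': array([ 0.33391535, -0.06708252,  0.15944563]), 'wrist_torque': array([-0.00382955, -0.00498918, -0.09467814]), 'finger_gap': 1.0040794709832062}
```

View pics/top.png

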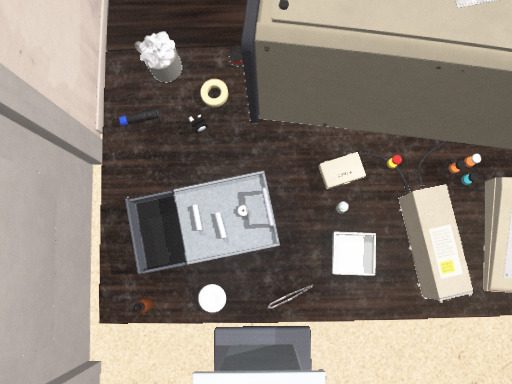

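View pics/scene.png

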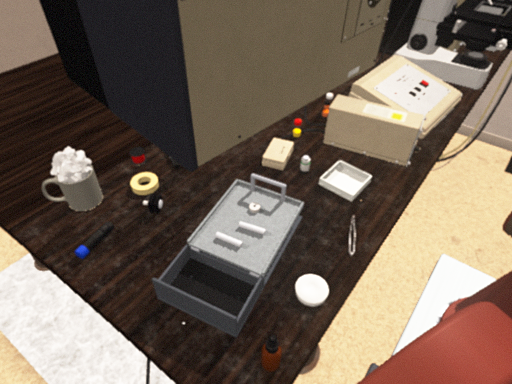

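The top view shows the sorter at cols 127-280, with the handle at about (268,208). The puck is at (243,210), the posts at (197,217) and (220,225), and the tray at (354,254). The scene view agrees. Next I'll get metric positions from depth.

```bash
python3 - <<'E'
from h import *
c=load('top'); P=cloud(c)
def rect(m,name):
    n,l,s,ce=cv2.connectedComponentsWithStats(m.astype(np.uint8))
    for i in range(1,n):
        if s[i,4]>8:
            q=P[l==i]; r=cv2.minAreaRect(q[:,:2].astype(np.float32)); print(name,s[i,4],ce[i].round(1),'med',np.median(q,0).round(4),'rect',np.round(r[0],4),np.round(r[1],4),round(r[2],1))
S=np.zeros((384,512),bool); S[160:280,120:290]=1
Z=P[...,2]
print('facez',np.median(Z[195:205,225:232]), 'desk',np.median(Z[280:290,150:180]))
rect(S&(Z>.08)&(Z<.12),'bar')
rect(S&(Z>.0535)&(Z<.075),'mid')
g=cv2.cvtColor(c['color'],cv2.COLOR_BGR2GRAY)
rect(S&(g>200),'bright')
rect(S&(g>70),'gray')
T=np.zeros_like(S);T[225:285,325:385]=1
rect(T&(g>150),'tray'); rect(T&(Z>.012),'trayz')
crop=cv2.resize(c['color'][165:285,120:300],None,fx=4,fy=4,interpolation=cv2.INTER_CUBIC); cv2.imwrite('pics/crop.png',crop)
# other view
c=load('scene');P=cloud(c);Z=P[...,2];S=np.zeros((384,512),bool);S[165:335,150:310]=1
rect(S&(Z>.08)&(Z<.12),'Sbar');rect(S&(Z>.0535)&(Z<.075),'Smid')
E
```

```text
facez 0.05045818175348327 desk 0.0015412267465955143
bar 174 [267.6 206.7] med [ 0.5368 -0.0302  0.0989] rect [ 0.5388 -0.0295] [0.0897 0.0099] 10.7
mid 643 [235.3 215.8] med [0.5295 0.0387 0.0579] rect [0.5203 0.0688] [0.1808 0.2201] 10.8
mid 317 [132.7 235.3] med [0.4803 0.2868 0.069 ] rect [0.4794 0.2872] [0.1785 0.0096] 11.8
mid 141 [196.8 217.2] med [0.5202 0.1357 0.0614] rect [0.5196 0.136 ] [0.0606 0.0165] 13.9
mid 93 [243.5 210.2] med [0.5347 0.0257 0.06  ] rect [0.5345 0.0264] [0.0239 0.0244] 17.8
mid 144 [220.5 225.2] med [0.5005 0.0802 0.0618] rect [0.4999 0.0799] [0.0609 0.0152] 13.2
bright 3154 [221.4 224.3] med [0.4911 0.0799 0.0505] rect [0.4983 0.0716] [0.195  0.2031] 10.2
bright 146 [268.1 206.7] med [ 0.5366 -0.0307  0.0991] rect [ 0.5427 -0.0307] [0.0912 0.0101] 11.0
bright 10 [259.4 195.4] med [ 0.5708 -0.0112  0.05  ] rect [ 0.5697 -0.0101] [0.0055 0.0114] 19.4
bright 362 [252.5 210.4] med [0.5353 0.0051 0.0509] rect [0.5374 0.007 ] [0.0649 0.0664] 2.7
bright 70 [183.9 214.5] med [0.5266 0.1684 0.0501] rect [0.5293 0.1681] [0.0196 0.0382] 88.9
bright 12 [179.2 21
[... 1149 characters left out ...]
1] rect [ 0.4353 -0.1594] [0.2608 0.1039] 86.7
trayz 347 [355.  253.1] med [ 0.4294 -0.2399  0.023 ] rect [ 0.4354 -0.1573] [0.2562 0.0983] 86.3
Sbar 186 [268.3 181.5] med [ 0.5347 -0.0255  0.0964] rect [ 0.5379 -0.0256] [0.0877 0.0091] 10.2
Smid 645 [254.1 215.6] med [0.5303 0.0407 0.0567] rect [0.5208 0.0708] [0.1806 0.221 ] 10.8
Smid 81 [253.9 206.8] med [0.5342 0.032  0.0588] rect [0.5344 0.0308] [0.023  0.0236] 37.7
Smid 154 [251.4 227.7] med [0.4998 0.0856 0.0603] rect [0.501  0.0839] [0.06   0.0131] 13.5
Smid 164 [228.2 239.3] med [0.5193 0.1407 0.06  ] rect [0.52   0.1392] [0.0599 0.0128] 10.4
Smid 632 [194.9 300.2] med [0.4727 0.2877 0.0677] rect [0.479  0.2874] [0.1792 0.0075] 10.7
```

View pics/crop.png

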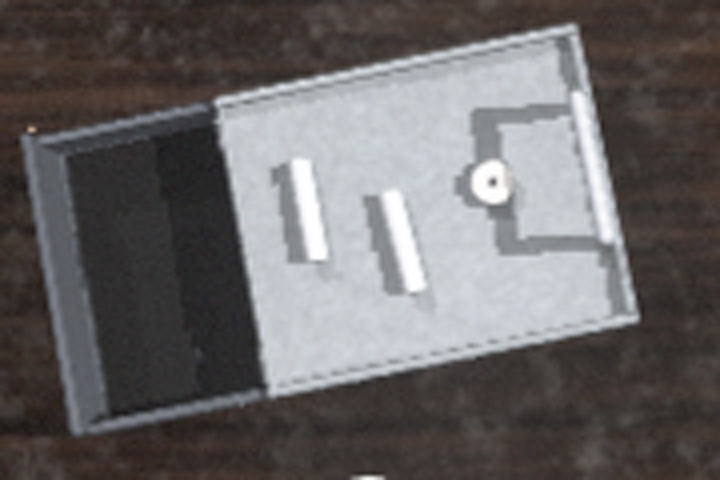

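```bash
cat >> h.py <<'E'
from scipy.spatial.transform import Rotation as R, Slerp
YAW=np.radians(10.8); U=np.array([-np.sin(YAW),np.cos(YAW),0]); XS=np.array([np.cos(YAW),np.sin(YAW),0])
def down(yaw): # tool z down, tool y at angle yaw from world +y
    y=np.array([-np.sin(yaw),np.cos(yaw),0]); z=np.array([0,0,-1.]); return R.from_matrix(np.c_[np.cross(y,z),y,z])
def plan(p1,r1,n,p0=None,r0=None):
    s=manip.observe()
    if p0 is None: p0=s['eef_pos']
    if r0 is None: r0=R.from_quat(np.roll(s['orientation'],-1))
    r1=r1 or r0; sl=Slerp([0,1],R.concatenate([r0,r1]))
    f=np.linspace(0,1,n+1); p=p0+f[:,None]*(np.array(p1)-p0); r=sl(f)
    for i in range(n):
        t=r[i].inv().apply(p[i+1]-p[i])*100; w=(r[i].inv()*r[i+1]).as_rotvec()
        print(i,t.round(2).tolist(),w.round(4).tolist())
E
python3 - <<'E'
from h import *
plan([0.538,-0.0275,0.15],down(YAW),24)
E
```

```text
0 [-2.19, -2.1, 0.26] [-0.0001, -0.0, -0.0193]
1 [-2.15, -2.15, 0.26] [-0.0001, -0.0, -0.0193]
2 [-2.11, -2.19, 0.26] [-0.0001, -0.0, -0.0193]
3 [-2.06, -2.23, 0.26] [-0.0001, -0.0, -0.0193]
4 [-2.02, -2.27, 0.26] [-0.0001, -0.0, -0.0193]
5 [-1.98, -2.31, 0.26] [-0.0001, -0.0, -0.0193]
6 [-1.93, -2.34, 0.26] [-0.0001, -0.0, -0.0193]
7 [-1.89, -2.38, 0.26] [-0.0001, -0.0, -0.0193]
8 [-1.84, -2.42, 0.26] [-0.0001, -0.0, -0.0193]
9 [-1.79, -2.45, 0.26] [-0.0001, -0.0, -0.0193]
10 [-1.75, -2.48, 0.26] [-0.0001, -0.0, -0.0193]
11 [-1.7, -2.52, 0.26] [-0.0001, -0.0, -0.0193]
12 [-1.65, -2.55, 0.26] [-0.0001, -0.0, -0.0193]
13 [-1.6, -2.58, 0.26] [-0.0001, -0.0, -0.0193]
14 [-1.55, -2.61, 0.26] [-0.0001, -0.0, -0.0193]
15 [-1.5, -2.64, 0.26] [-0.0001, -0.0, -0.0193]
16 [-1.45, -2.67, 0.26] [-0.0001, -0.0, -0.0193]
17 [-1.4, -2.7, 0.26] [-0.0001, -0.0, -0.0193]
18 [-1.34, -2.72, 0.26] [-0.0001, -0.0, -0.0193]
19 [-1.29, -2.75, 0.26] [-0.0001, -0.0, -0.0193]
20 [-1.24, -2.77, 0.26] [-0.0001, -0.0, -0.0193]
21 [-1.18, -2.8, 0.26] [-0.0001, -0.0, -0.0193]
22 [-1.13, -2.82, 0.26] [-0.0001, -0.0, -0.0193]
23 [-1.08, -2.84, 0.26] [-0.0001, -0.0, -0.0193]
```

Emit:
arm_command:
  deltas:
    - {"translation":[-2.19,-2.1,0.1],"rot":[0,0,-0.019],"grip":1}
    - {"translation":[-2.15,-2.15,0.1],"rot":[0,0,-0.019],"grip":1}
    - {"translation":[-2.11,-2.19,0.1],"rot":[0,0,-0.019],"grip":1}
    - {"translation":[-2.06,-2.23,0.1],"rot":[0,0,-0.019],"grip":1}
    - {"translation":[-2.02,-2.27,0.1],"rot":[0,0,-0.019],"grip":1}
    - {"translation":[-1.98,-2.31,0.1],"rot":[0,0,-0.019],"grip":1}
    - {"translation":[-1.93,-2.34,0.1],"rot":[0,0,-0.019],"grip":1}
    - {"translation":[-1.89,-2.38,0.1],"rot":[0,0,-0.019],"grip":1}

```text
time: 0.77
eef_pos: [0.292, 0.3905, 0.2047]
orientation: [-0.0, 0.06, 0.998, -0.0]
ft_force: [0.7, 0.4, 0.5]
finger_gap: 1.002
```

Emit:
arm_command:
  deltas:
    - {"translation":[-1.84,-2.42,0.1],"rot":[0,0,-0.019],"grip":1}
    - {"translation":[-1.79,-2.45,0.1],"rot":[0,0,-0.019],"grip":1}
    - {"translation":[-1.75,-2.48,0.1],"rot":[0,0,-0.019],"grip":1}
    - {"translation":[-1.7,-2.52,0.1],"rot":[0,0,-0.019],"grip":1}
    - {"translation":[-1.65,-2.55,0.1],"rot":[0,0,-0.019],"grip":1}
    - {"translation":[-1.6,-2.58,0.1],"rot":[0,0,-0.019],"grip":1}
    - {"translation":[-1.55,-2.61,0.1],"rot":[0,0,-0.019],"grip":1}
    - {"translation":[-1.5,-2.64,0.1],"rot":[0,0,-0.019],"grip":1}

```text
time: 1.43
eef_pos: [0.4145, 0.1808, 0.1969]
orientation: [-0.0, -0.016, 1.0, -0.0]
ft_force: [-0.0, 1.0, 0.3]
finger_gap: 1.006
```

Emit:
arm_command:
  deltas:
    - {"translation":[-1.45,-2.67,0.1],"rot":[0,0,-0.019],"grip":1}
    - {"translation":[-1.4,-2.7,0.1],"rot":[0,0,-0.019],"grip":1}
    - {"translation":[-1.34,-2.72,0.1],"rot":[0,0,-0.019],"grip":1}
    - {"translation":[-1.29,-2.75,0.1],"rot":[0,0,-0.019],"grip":1}
    - {"translation":[-1.24,-2.77,0.1],"rot":[0,0,-0.019],"grip":1}
    - {"translation":[-1.18,-2.8,0.1],"rot":[0,0,-0.019],"grip":1}
    - {"translation":[-1.13,-2.82,0.1],"rot":[0,0,-0.019],"grip":1}
    - {"translation":[-1.08,-2.84,0.1],"rot":[0,0,-0.019],"grip":1}

```text
time: 2.1
eef_pos: [0.5366, -0.0292, 0.1887]
orientation: [-0.0, -0.091, 0.996, 0.0]
ft_force: [0.6, 1.3, 0.6]
finger_gap: 1.002
```

```bash
python3 - <<'E'
from h import *
c=grab('wrist'); cv2.imwrite('pics/w1.png',c['color']); s=manip.observe(); print(s['time'],s['eef_pos'],s['orientation'],s['joint_positions'],s['ft_force'],s['finger_gap'])
P=cloud(c);Z=P[...,2]; near=np.hypot(P[...,0]-.52,P[...,1]-.07)<.3
for nm,m in(('bar',near&(Z>.085)&(Z<.11)),('mid',near&(Z>.0545)&(Z<.072))):
    n,l,st,ce=cv2.connectedComponentsWithStats(m.astype(np.uint8))
    for i in range(1,n):
        if st[i,4]>150:
            q=P[l==i];r=cv2.minAreaRect(q[:,:2].astype(np.float32));print(nm,st[i,4],ce[i].round(),np.median(q,0).round(4),np.round(r[0],4),np.round(r[1],4),round(r[2],1))
plan([0.538,-0.0275,0.092],down(YAW),8)
E
```

```text
2.15 [ 0.53951795 -0.03408882  0.18899927] [ 0.00113962 -0.09036646  0.9959049  -0.00245513] [-0.19049416  0.05799434  1.8385431  -0.00431763  1.24150656 -1.940882  ] [ 3.2529175  -3.24394477  0.51301712] 0.9979983176852814
bar 1078 [254. 191.] [ 0.5346 -0.0279  0.0992] [ 0.5381 -0.0274] [0.0893 0.0093] 10.8
mid 2933 [313. 148.] [0.4533 0.0104 0.0577] [0.5204 0.0707] [0.1801 0.2196] 10.5
mid 782 [370. 166.] [0.4987 0.0811 0.0617] [0.5007 0.0829] [0.06   0.0129] 15.3
mid 756 [415. 195.] [0.5191 0.1361 0.0614] [0.5205 0.1377] [0.0605 0.0131] 10.0
mid 478 [310. 189.] [0.5337 0.0285 0.06  ] [0.5341 0.0287] [0.0243 0.0232] 10.7
mid 346 [409. 259.] [0.5913 0.1565 0.0576] [0.5919 0.1556] [0.0063 0.0795] 10.1
0 [0.01, 0.09, 1.21] [-0.0006, 0.0002, -0.0009]
1 [0.01, 0.09, 1.21] [-0.0006, 0.0002, -0.0009]
2 [0.01, 0.09, 1.21] [-0.0006, 0.0002, -0.0009]
3 [0.0, 0.09, 1.21] [-0.0006, 0.0002, -0.0009]
4 [0.0, 0.09, 1.21] [-0.0006, 0.0002, -0.0009]
5 [0.0, 0.09, 1.21] [-0.0006, 0.0002, -0.0009]
6 [0.0, 0.09, 1.21] [-0.0006, 0.0002, -0.0009]
7 [0.0, 0.09, 1.21] [-0.0006, 0.0002, -0.0009]
```

View pics/w1.png

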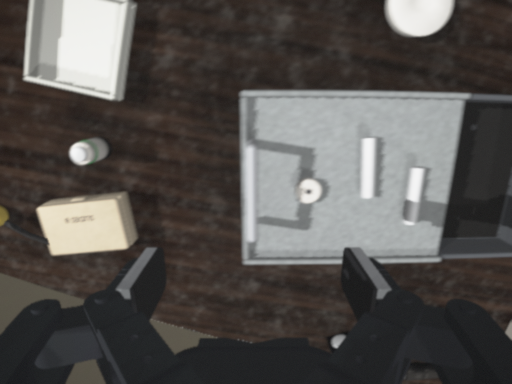

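The wrist view shows the bar at col 250, and its position of (0.538,-0.027) agrees with the other views. The puck is at (310,190). Next I'll lower the gripper.

Emit:
arm_command:
  deltas:
    - {"translation":[0,0,1],"rot":[0,0,0],"grip":1}
    - {"translation":[0,0,1.5],"rot":[0,0,0],"grip":1}
    - {"translation":[0,0,1.7],"rot":[0,0,0],"grip":0.8}
    - {"translation":[0,0,1.7],"rot":[0,0,0],"grip":0.6}
    - {"translation":[0,0,1.5],"rot":[0,0,0],"grip":0.5}
    - {"translation":[0,0,1.2],"rot":[0,0,0],"grip":0.5}
    - {"translation":[0,0,0.7],"rot":[0,0,0],"grip":0.5}
    - {"translation":[0,0,0.4],"rot":[0,0,0],"grip":0.5}

```text
time: 2.82
eef_pos: [0.535, -0.0269, 0.0906]
orientation: [-0.001, -0.091, 0.996, 0.0]
ft_force: [0.8, -0.5, 0.5]
finger_gap: 0.498
```

```bash
python3 - <<'E'
from h import *
s=manip.observe(); print(s['time'],s['eef_pos'],s['orientation'],s['ft_force'],s['finger_gap'])
plan([0.538,-0.0275,0.092],down(YAW),1)
E
```

```text
2.8167 [ 0.53500859 -0.02690868  0.09057427] [-1.37626664e-03 -9.12952624e-02  9.95822792e-01  4.97078299e-04] [ 0.79957423 -0.48628517  0.54282339] 0.49826940301461586
0 [-0.28, -0.11, -0.14] [0.0012, -0.0026, -0.0057]
```

Well aligned. Closing with moderate force.

Emit:
arm_command:
  deltas:
    - {"translation":[0,0,0],"rot":[0,0,-0.005],"grip":0.4}
    - {"translation":[0,0,0],"rot":[0,0,0],"grip":0.3}
    - {"translation":[0,0,0],"rot":[0,0,0],"grip":0.2}
    - {"translation":[0,0,0],"rot":[0,0,0],"grip":0.1}
    - {"translation":[0,0,0],"rot":[0,0,0],"grip":0.0}
    - {"translation":[0,0,0],"rot":[0,0,0],"grip":0}
    - {"translation":[0,0,0],"rot":[0,0,0],"grip":0}
    - {"translation":[0,0,0],"rot":[0,0,0],"grip":0}
  squeeze: 40

```text
time: 3.48
eef_pos: [0.5366, -0.0279, 0.0925]
orientation: [0.0, -0.093, 0.996, -0.0]
ft_force: [-0.3, 0.6, 0.0]
finger_gap: 0.001
```

```bash
python3 - <<'E'
from h import *
s=manip.observe(); print(s['time'],s['eef_pos'],s['orientation'],s['ft_force'],s['wrist_torque'],s['finger_gap'])
# lift: rigid rotation about hinge, 32 rows to 0.32 rad, from nominal down pose; grasp point 2 mm behind TCP at bar
n=40; th=0.31*(1-np.cos(np.pi*np.arange(n+1)/n))/2
r0=down(YAW); y,z=-.21,.049-.002
out=[]
for i in range(n):
    f=lambda t: np.array([y*np.cos(t)+z*np.sin(t), -y*np.sin(t)+z*np.cos(t)])
    d=f(th[i+1])-f(th[i]); w=d[0]*U+np.array([0,0,d[1]])
    r=R.from_rotvec(-XS*th[i])*r0
    t=r.inv().apply(w)*100; out.append((t.round(2).tolist(),round(th[i+1]-th[i],4)))
for i,o in enumerate(out):print(i,o)
print(R.from_rotvec(-XS*.3).apply([0,0,-1]), (r0.inv()*R.from_rotvec(-XS*.3)*r0).as_rotvec())
E
```

```text
3.4833 [ 0.53658515 -0.02789508  0.09248644] [ 1.46895634e-04 -9.34245860e-02  9.95626348e-01 -3.51846796e-05] [-0.31305473  0.55270574  0.00952473] [ 0.00605176 -0.0037155  -0.05563811] 0.000555855859717631
0 ([0.0, 0.0, -0.01], np.float64(0.0005))
1 ([-0.0, 0.01, -0.03], np.float64(0.0014))
2 ([-0.0, 0.01, -0.05], np.float64(0.0024))
3 ([0.0, 0.02, -0.07], np.float64(0.0033))
4 ([-0.0, 0.02, -0.09], np.float64(0.0042))
5 ([-0.0, 0.02, -0.11], np.float64(0.0051))
6 ([0.0, 0.03, -0.12], np.float64(0.0059))
7 ([-0.0, 0.03, -0.14], np.float64(0.0068))
8 ([-0.0, 0.04, -0.16], np.float64(0.0075))
9 ([0.0, 0.04, -0.17], np.float64(0.0083))
10 ([0.0, 0.04, -0.19], np.float64(0.0089))
11 ([-0.0, 0.05, -0.2], np.float64(0.0096))
12 ([-0.0, 0.05, -0.21], np.float64(0.0101))
13 ([0.0, 0.05, -0.22], np.float64(0.0106))
14 ([0.0, 0.05, -0.23], np.float64(0.0111))
15 ([-0.0, 0.06, -0.24], np.float64(0.0114))
16 ([-0.0, 0.06, -0.25], np.float64(0.0117))
17 ([0.0, 0.06, -0.25], np.float64(0.0119))
18 ([-0.0, 0.06, -0.25], np.float64(0.0121))
19 ([0.0, 0.06, -0.26], np.float64(0.0122))
20 ([-0.0, 0.
[... 261 characters left out ...]
.0, 0.05, -0.22], np.float64(0.0106))
27 ([-0.0, 0.05, -0.21], np.float64(0.0101))
28 ([-0.0, 0.05, -0.2], np.float64(0.0096))
29 ([-0.0, 0.04, -0.19], np.float64(0.0089))
30 ([-0.0, 0.04, -0.17], np.float64(0.0083))
31 ([-0.0, 0.04, -0.16], np.float64(0.0075))
32 ([0.0, 0.03, -0.14], np.float64(0.0068))
33 ([0.0, 0.03, -0.12], np.float64(0.0059))
34 ([-0.0, 0.02, -0.11], np.float64(0.0051))
35 ([0.0, 0.02, -0.09], np.float64(0.0042))
36 ([0.0, 0.02, -0.07], np.float64(0.0033))
37 ([-0.0, 0.01, -0.05], np.float64(0.0024))
38 ([-0.0, 0.01, -0.03], np.float64(0.0014))
39 ([0.0, 0.0, -0.01], np.float64(0.0005))
[ 0.05537496 -0.29028573 -0.95533649] [3.00000000e-01 3.48249161e-18 0.00000000e+00]
```

The gap reads fully shut, so the bar may not be between the pads. I'll look.

```bash
python3 - <<'E'
from h import *
a=grab('wrist');b=grab('scene')
cv2.imwrite('pics/w2.png',np.hstack([cv2.resize(a['color'],(400,300)),cv2.resize(b['color'][130:280,180:380],(400,300),interpolation=cv2.INTER_CUBIC)]))
print(manip.observe()['finger_gap'])
E
```

```text
0.0010098777104243538
```

View pics/w2.png

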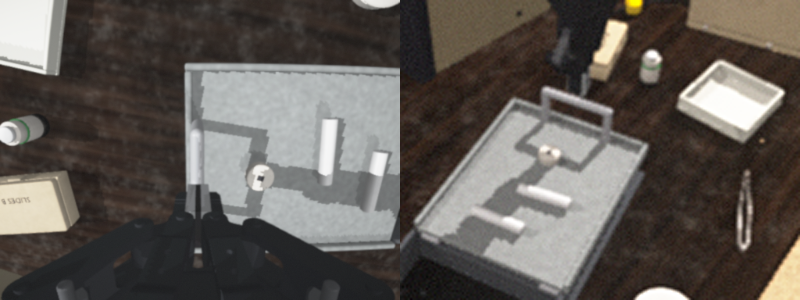

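The picture shows the closed fingers at or above the bar near its middle, columns aligned. I'll project the TCP and tip into the views and check depth.

```bash
python3 - <<'E'
from h import *
s=manip.observe();p=s['eef_pos'];r=R.from_quat(np.roll(s['orientation'],-1)); print(p,getattr(manip,'finger_overhang',None))
bar=np.array([.538,-.0275,.094])
for n in('wrist','scene'):
    c=load(n);T=np.linalg.inv(c['cam_to_world'])
    Q=np.array([p,p+r.apply([0,0,.017]),bar,bar+XS*.04,bar-XS*.04])
    rv=cv2.Rodrigues(T[:3,:3])[0]; print(n,cv2.projectPoints(Q,rv,T[:3,3],c['mtx'],c['distortion'])[0].reshape(-1,2).round(1).tolist())
    P=cloud(c); L=np.einsum('ijk,kl->ijl',P-p,r.as_matrix()) # tool coords
    m=(abs(L[...,0])<.05)&(abs(L[...,1])<.06)&(L[...,2]>-.05)&(L[...,2]<.035)&(c['color'].max(2)<90)
    print('dark in tool frame',m.sum(),np.percentile(L[m],[1,10,50,90,99],axis=0).round(4).tolist())
    m=(abs(L[...,0])<.06)&(abs(L[...,1])<.03)&(L[...,2]>-.015)&(L[...,2]<.02)&(c['color'].min(2)>110)
    print('bright',m.sum(),np.percentile(L[m],[1,50,99],axis=0).round(4).tolist())
v=load('wrist')['color'][230:384,200:330]; w=load('scene')['color'][150:210,230:310]
cv2.imwrite('pics/w3.png',np.hstack([cv2.resize(v,(400,400),interpolation=cv2.INTER_CUBIC),cv2.resize(w,(400,400),interpolation=cv2.INTER_CUBIC)]))
E
```

```text
[ 0.53650215 -0.02785764  0.09234561] 0.017
wrist [[251.6, 235.2], [251.7, 224.1], [251.7, 238.8], [251.8, 297.6], [251.5, 170.9]]
dark in tool frame 876 [[-0.0092, -0.0123, -0.0498], [0.0059, -0.0108, -0.0478], [0.0064, 0.0009, -0.0395], [0.0104, 0.0128, -0.029], [0.0109, 0.0574, 0.0316]]
bright 1340 [[0.0034, -0.0045, -0.0088], [0.0249, 0.0003, -0.0068], [0.0427, 0.0053, 0.0139]]
scene [[268.7, 181.5], [268.5, 186.9], [268.1, 180.8], [252.7, 175.6], [284.0, 186.2]]
dark in tool frame 80 [[-0.0126, -0.0047, -0.0491], [-0.0069, 0.0007, -0.0459], [0.0026, 0.0123, -0.0352], [0.0097, 0.0144, -0.0216], [0.0311, 0.0156, 0.0041]]
bright 169 [[-0.0442, -0.0023, -0.008], [0.0003, 0.0034, -0.0048], [0.0411, 0.0064, 0.018]]
```

View pics/w3.png

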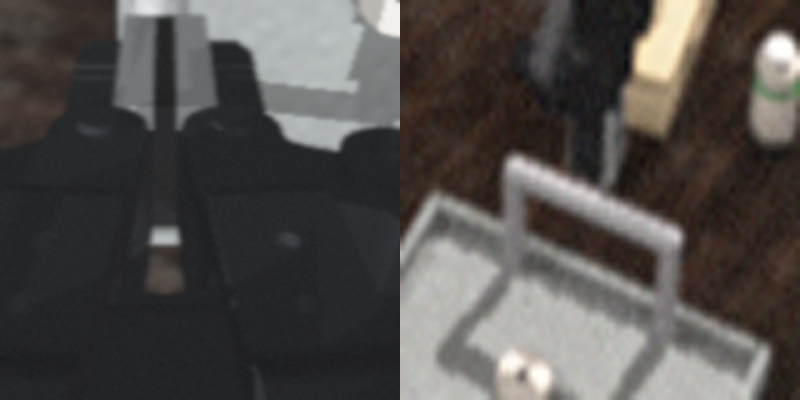

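```bash
python3 - <<'E'
from h import *
s=manip.observe();p=s['eef_pos'];r=R.from_quat(np.roll(s['orientation'],-1))
np.set_printoptions(suppress=True,linewidth=150)
c=load('scene');P=cloud(c);L=np.einsum('ijk,kl->ijl',P-p,r.as_matrix())
for u in(265,269,272):
    print('col',u)
    for v in range(162,192,2): print(v,c['color'][v,u],(L[v,u]*1000).round(),(P[v,u]*1000).round())
c=load('wrist');P=cloud(c);L=np.einsum('ijk,kl->ijl',P-p,r.as_matrix())
print('wrist')
for v in range(225,285,4):
    print(v,*[((L[v,u]*1000).round().tolist(),c['color'][v,u].tolist()) for u in(243,252,262)])
E
```

```text
col 265
162 [28 26 26] [ 11.  49. -99.] [517.  19. 191.]
164 [28 27 28] [ 11.  49. -93.] [517.  18. 186.]
166 [31 27 22] [ 11.  49. -88.] [517.  18. 180.]
168 [39 37 36] [  3.  30. -65.] [528.   2. 158.]
170 [35 36 38] [ -4.  14. -44.] [538. -13. 137.]
172 [42 39 40] [ -4.  14. -38.] [538. -13. 131.]
174 [37 38 38] [ -4.  14. -33.] [538. -13. 125.]
176 [69 68 77] [ -4.  12. -25.] [539. -15. 118.]
178 [202 205 207] [-10.   0.  -7.] [546. -26. 100.]
180 [158 160 161] [-8.  5. -5.] [543. -22.  98.]
182 [63 70 75] [-49. -89.  94.] [ 601. -106.   -2.]
184 [30 34 47] [-44. -80.  92.] [595. -98.   0.]
186 [31 34 48] [-41. -73.  92.] [590. -92.   0.]
188 [106 111 113] [-37. -65.  92.] [585. -85.   1.]
190 [140 140 144] [-11.  -5.  36.] [548. -31.  56.]
col 269
162 [27 28 32] [  4.  14. -70.] [530. -15. 163.]
164 [35 31 37] [ 11.  28. -78.] [521.  -2. 170.]
166 [25 30 24] [ 11.  28. -72.] [521.  -2. 164.]
168 [32 30 30] [ 11.  28. -66.] [521.  -3. 159.]
170 [27 22 25] [  5.  14. -48.] [529. -15. 140.]
172 [36 32 34] [  5.  14. -42.] [529. -16. 134.]
174 [37 39 36] [  7.  16. -39.] [527. -13. 
[... 2198 characters left out ...]
 -46.0], [109, 108, 107])
261 ([10.0, -3.0, -49.0], [121, 118, 116]) ([10.0, 0.0, -49.0], [37, 37, 37]) ([10.0, 5.0, -49.0], [109, 108, 107])
265 ([10.0, -3.0, -52.0], [121, 118, 117]) ([10.0, 0.0, -52.0], [38, 38, 37]) ([11.0, 5.0, -53.0], [107, 106, 105])
269 ([10.0, -3.0, -56.0], [122, 119, 117]) ([11.0, 1.0, -57.0], [33, 34, 33]) ([10.0, 4.0, -55.0], [106, 105, 104])
273 ([11.0, -3.0, -61.0], [70, 69, 67]) ([9.0, 1.0, -57.0], [44, 42, 42]) ([10.0, 4.0, -58.0], [91, 90, 87])
277 ([11.0, -3.0, -63.0], [40, 38, 37]) ([7.0, 1.0, -57.0], [44, 42, 42]) ([11.0, 4.0, -63.0], [43, 41, 39])
281 ([11.0, -3.0, -66.0], [44, 42, 40]) ([6.0, 1.0, -57.0], [45, 43, 43]) ([11.0, 4.0, -65.0], [43, 42, 40])
```

Both cameras agree that the fingertips end about 24 mm *behind* the reported TCP. The stated geometry puts them 17 mm ahead, so there is an axial offset of about 41 mm. The fingers closed above the bar and touched nothing. I'll reopen and go 41 mm deeper.

Emit:
arm_command:
  deltas:
    - {"translation":[0,0,0],"rot":[0,0,0],"grip":0.5}
    - {"translation":[0,0,0],"rot":[0,0,0],"grip":0.5}
    - {"translation":[0,0,0],"rot":[0,0,0],"grip":0.5}
    - {"translation":[0,0,0],"rot":[0,0,0],"grip":0.5}
    - {"translation":[0,0,0],"rot":[0,0,0],"grip":0.5}
    - {"translation":[0,0,0],"rot":[0,0,0],"grip":0.5}
    - {"translation":[0,0,0],"rot":[0,0,0],"grip":0.5}
    - {"translation":[0,0,0.2],"rot":[0,0,0],"grip":0.5}

```text
time: 4.25
eef_pos: [0.5369, -0.0279, 0.0907]
orientation: [0.0, -0.093, 0.996, -0.0]
ft_force: [0.4, -0.6, 0.7]
finger_gap: 0.5
```

Emit:
arm_command:
  deltas:
    - {"translation":[0,0,0.6],"rot":[0,0,0],"grip":0.5}
    - {"translation":[0,0,0.6],"rot":[0,0,0],"grip":0.5}
    - {"translation":[0,0,0.6],"rot":[0,0,0],"grip":0.5}
    - {"translation":[0,0,0.6],"rot":[0,0,0],"grip":0.5}
    - {"translation":[0,0,0.6],"rot":[0,0,0],"grip":0.5}
    - {"translation":[0,0,0.5],"rot":[0,0,0],"grip":0.5}
    - {"translation":[0,0,0.3],"rot":[0,0,0],"grip":0.5}
    - {"translation":[0,0,0.1],"rot":[0,0,0],"grip":0.5}

```text
time: 4.92
eef_pos: [0.5359, -0.0277, 0.0503]
orientation: [-0.001, -0.093, 0.996, 0.0]
ft_force: [0.4, -0.4, -0.8]
finger_gap: 0.503
```

Emit:
arm_command:
  deltas:
    - {"translation":[0,0,0],"rot":[0,0,0],"grip":0.4}
    - {"translation":[0,0,0],"rot":[0,0,0],"grip":0.3}
    - {"translation":[0,0,0],"rot":[0,0,0],"grip":0.2}
    - {"translation":[0,0,0],"rot":[0,0,0],"grip":0.1}
    - {"translation":[0,0,0],"rot":[0,0,0],"grip":0.0}
    - {"translation":[0,0,0],"rot":[0,0,0],"grip":0}
    - {"translation":[0,0,0],"rot":[0,0,0],"grip":0}
    - {"translation":[0,0,0],"rot":[0,0,0],"grip":0}
  squeeze: 40

```text
time: 5.58
eef_pos: [0.5371, -0.0286, 0.0518]
orientation: [0.001, -0.094, 0.996, -0.001]
ft_force: [-0.8, -4.5, 2.2]
finger_gap: 0.105
```

The bar is held: gap 0.105, about 9 mm. I'll lift along the hinge arc (radius 0.21 m), turning the tool with the board.

Emit:
arm_command:
  deltas:
    - {"translation":[0,0,-0.02],"rot":[0.001,0,0],"grip":0}
    - {"translation":[0,0,-0.04],"rot":[0.002,0,0],"grip":0}
    - {"translation":[0,0,-0.06],"rot":[0.003,0,0],"grip":0}
    - {"translation":[0,0,-0.08],"rot":[0.004,0,0],"grip":0}
    - {"translation":[0,0,-0.11],"rot":[0.005,0,0],"grip":0}
    - {"translation":[0,0,-0.13],"rot":[0.006,0,0],"grip":0}
    - {"translation":[0,0.01,-0.15],"rot":[0.007,0,0],"grip":0}
    - {"translation":[0,0.01,-0.17],"rot":[0.008,0,0],"grip":0}

```text
time: 6.25
eef_pos: [0.537, -0.0284, 0.0588]
orientation: [0.002, -0.093, 0.995, -0.019]
ft_force: [2.2, -5.2, -2.1]
finger_gap: 0.1
```

Emit:
arm_command:
  deltas:
    - {"translation":[0,0.01,-0.19],"rot":[0.009,0,0],"grip":0}
    - {"translation":[0,0,-0.19],"rot":[0.009,0,0],"grip":0}
    - {"translation":[0,0.01,-0.19],"rot":[0.009,0,0],"grip":0}
    - {"translation":[0,0,-0.19],"rot":[0.009,0,0],"grip":0}
    - {"translation":[0,0.01,-0.19],"rot":[0.009,0,0],"grip":0}
    - {"translation":[0,0,-0.19],"rot":[0.009,0,0],"grip":0}
    - {"translation":[0,0.01,-0.19],"rot":[0.009,0,0],"grip":0}
    - {"translation":[0,0.01,-0.19],"rot":[0.009,0,0],"grip":0}

```text
time: 6.92
eef_pos: [0.5367, -0.0268, 0.0741]
orientation: [0.006, -0.093, 0.994, -0.055]
ft_force: [2.3, -6.9, -2.0]
finger_gap: 0.103
```

Emit:
arm_command:
  deltas:
    - {"translation":[0,0.01,-0.19],"rot":[0.009,0,0],"grip":0}
    - {"translation":[0,0,-0.19],"rot":[0.009,0,0],"grip":0}
    - {"translation":[0,0.01,-0.19],"rot":[0.009,0,0],"grip":0}
    - {"translation":[0,0,-0.19],"rot":[0.009,0,0],"grip":0}
    - {"translation":[0,0.01,-0.19],"rot":[0.009,0,0],"grip":0}
    - {"translation":[0,0,-0.19],"rot":[0.009,0,0],"grip":0}
    - {"translation":[0,0.01,-0.19],"rot":[0.009,0,0],"grip":0}
    - {"translation":[0,0.01,-0.19],"rot":[0.009,0,0],"grip":0}

```text
time: 7.58
eef_pos: [0.5362, -0.0241, 0.0892]
orientation: [0.009, -0.093, 0.991, -0.09]
ft_force: [2.1, -5.2, -0.5]
finger_gap: 0.104
```

```bash
python3 - <<'E'
from h import *
s=manip.observe();r=R.from_quat(np.roll(s['orientation'],-1))
print(s['time'],s['eef_pos'],(down(YAW).inv()*r).as_rotvec(),s['ft_force'],s['finger_gap'],s['joint_positions'])
a=grab('scene');b=grab('top')
cv2.imwrite('pics/t1.png',np.hstack([cv2.resize(a['color'][130:340,140:340],(400,420)),cv2.resize(b['color'][150:290,110:300],(400,300))[:300] if 0 else cv2.resize(b['color'][140:300,120:290],(400,420))]))
E
```

```text
7.5833 [ 0.5362032  -0.02412945  0.08919283] [ 0.18187903 -0.00082255  0.0010618 ] [ 2.07501482 -5.17119928 -0.45647273] 0.10387049546408339 [-0.07044323  0.16040566  1.94435039 -0.20920558  0.99914789 -1.71851116]
```

View pics/t1.png

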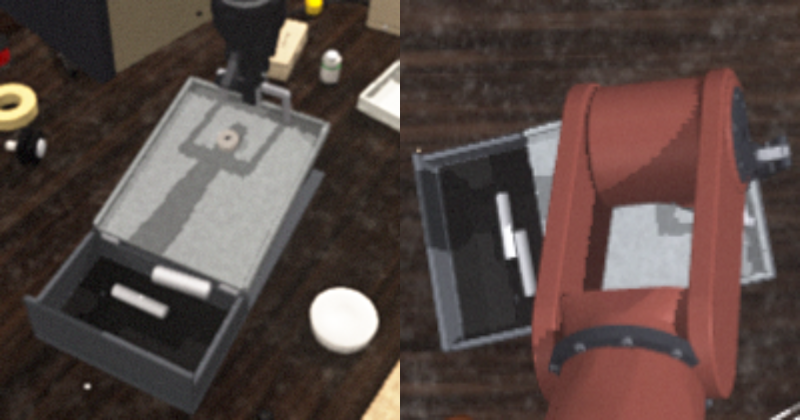

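At 0.18 rad the puck is still on the board and both posts are in or entering the trough. I'll hold, then check post heights.

Emit:
arm_command:
  deltas:
    - {"translation":[0,0,-0.1],"rot":[0.005,0,0],"grip":0}
    - {"translation":[0,0,0],"rot":[0,0,0],"grip":0}
    - {"translation":[0,0,0],"rot":[0,0,0],"grip":0}
    - {"translation":[0,0,0],"rot":[0,0,0],"grip":0}
    - {"translation":[0,0,0],"rot":[0,0,0],"grip":0}
    - {"translation":[0,0,0],"rot":[0,0,0],"grip":0}
    - {"translation":[0,0,0],"rot":[0,0,0],"grip":0}
    - {"translation":[0,0,0],"rot":[0,0,0],"grip":0}

```text
time: 8.35
eef_pos: [0.5362, -0.0239, 0.0902]
orientation: [0.009, -0.093, 0.991, -0.093]
ft_force: [2.4, -4.9, -0.2]
finger_gap: 0.099
```

```bash
cat > posts.py <<'E'
from h import *
O=np.array([.5204,.0707,0])
for n in('scene','top'):
    c=grab(n);P=cloud(c);D=P-O;x=D@XS;y=D@U;g=c['color'].min(2)
    m=(abs(x)<.083)&(y>.114)&(y<.215)&(P[...,2]<.07)&(g>110)
    k,l,s,ce=cv2.connectedComponentsWithStats(m.astype(np.uint8))
    for i in range(1,k):
        if s[i,4]>20:
            q=l==i; print(n,s[i,4],ce[i].round(),'x,y,z med',np.median(x[q]).round(4),np.median(y[q]).round(4),np.median(P[q][:,2]).round(4),'zmax',np.percentile(P[q][:,2],97).round(4))
E
python3 posts.py
```

```text
scene 406 [215. 289.] x,y,z med -0.0072 0.16 0.0196 zmax 0.0229
top 264 [162. 234.] x,y,z med -0.0074 0.159 0.0204 zmax 0.0255
```

Both posts lie on the trough floor (z about 0.02, one merged blob). Now I'll lower the board along the same arc.

Emit:
arm_command:
  deltas:
    - {"translation":[0,0,0.1],"rot":[-0.005,0,0],"grip":0}
    - {"translation":[0,-0.01,0.15],"rot":[-0.007,0,0],"grip":0}
    - {"translation":[0,-0.01,0.19],"rot":[-0.009,0,0],"grip":0}
    - {"translation":[0,0,0.19],"rot":[-0.009,0,0],"grip":0}
    - {"translation":[0,-0.01,0.19],"rot":[-0.009,0,0],"grip":0}
    - {"translation":[0,0,0.19],"rot":[-0.009,0,0],"grip":0}
    - {"translation":[0,-0.01,0.19],"rot":[-0.009,0,0],"grip":0}
    - {"translation":[0,0,0.19],"rot":[-0.009,0,0],"grip":0}

```text
time: 9.12
eef_pos: [0.5367, -0.0264, 0.0763]
orientation: [0.006, -0.093, 0.994, -0.06]
ft_force: [2.9, -5.2, -0.4]
finger_gap: 0.101
```

Emit:
arm_command:
  deltas:
    - {"translation":[0,-0.01,0.19],"rot":[-0.009,0,0],"grip":0}
    - {"translation":[0,-0.01,0.19],"rot":[-0.009,0,0],"grip":0}
    - {"translation":[0,-0.01,0.19],"rot":[-0.009,0,0],"grip":0}
    - {"translation":[0,0,0.19],"rot":[-0.009,0,0],"grip":0}
    - {"translation":[0,-0.01,0.19],"rot":[-0.009,0,0],"grip":0}
    - {"translation":[0,0,0.19],"rot":[-0.009,0,0],"grip":0}
    - {"translation":[0,-0.01,0.19],"rot":[-0.009,0,0],"grip":0}
    - {"translation":[0,0,0.19],"rot":[-0.009,0,0],"grip":0}

```text
time: 9.78
eef_pos: [0.537, -0.0282, 0.0611]
orientation: [0.003, -0.093, 0.995, -0.024]
ft_force: [1.7, -4.9, -0.7]
finger_gap: 0.098
```

Emit:
arm_command:
  deltas:
    - {"translation":[0,-0.01,0.19],"rot":[-0.009,0,0],"grip":0}
    - {"translation":[0,-0.01,0.19],"rot":[-0.009,0,0],"grip":0}
    - {"translation":[0,-0.01,0.17],"rot":[-0.008,0,0],"grip":0}
    - {"translation":[0,0,0.15],"rot":[-0.007,0,0],"grip":0}
    - {"translation":[0,0,0.11],"rot":[-0.005,0,0],"grip":0}
    - {"translation":[0,0,0.08],"rot":[-0.004,0,0],"grip":0}
    - {"translation":[0,0,0.04],"rot":[-0.002,0,0],"grip":0}
    - {"translation":[0,0,0.02],"rot":[-0.001,0,0],"grip":0}

```text
time: 10.45
eef_pos: [0.5371, -0.0286, 0.0519]
orientation: [0.001, -0.093, 0.996, -0.001]
ft_force: [2.2, -5.7, -0.1]
finger_gap: 0.101
```

```bash
python3 - <<'E'
from h import *
s=manip.observe();r=R.from_quat(np.roll(s['orientation'],-1))
print(s['time'],s['eef_pos'],(down(YAW).inv()*r).as_rotvec(),s['ft_force'],s['finger_gap'])
E
```

```text
10.45 [ 0.53708752 -0.02862873  0.05186433] [ 0.00276793 -0.00090457  0.0013762 ] [ 2.15165338 -5.65073187 -0.054843  ] 0.10146242104828275
```

Emit:
arm_command:
  deltas:
    - {"translation":[0,0,0],"rot":[0,0,0],"grip":0.2}
    - {"translation":[0,0,0],"rot":[0,0,0],"grip":0.4}
    - {"translation":[0,0,0],"rot":[0,0,0],"grip":0.5}
    - {"translation":[0,0,0],"rot":[0,0,0],"grip":0.5}
    - {"translation":[0,0,-0.3],"rot":[0,0,0],"grip":0.5}
    - {"translation":[0,0,-0.8],"rot":[0,0,0],"grip":0.5}
    - {"translation":[0,0,-1.2],"rot":[0,0,0],"grip":0.5}
    - {"translation":[0,0,-1.5],"rot":[0,0,0],"grip":0.5}

```text
time: 11.12
eef_pos: [0.536, -0.0278, 0.0903]
orientation: [-0.001, -0.093, 0.996, -0.001]
ft_force: [0.4, -0.1, -0.3]
finger_gap: 0.498
```

Emit:
arm_command:
  deltas:
    - {"translation":[0,0,-1.5],"rot":[0,0,0],"grip":0.5}
    - {"translation":[0,0,-1.5],"rot":[0,0,0],"grip":0.5}
    - {"translation":[0,0,-1.5],"rot":[0,0,0],"grip":0.5}
    - {"translation":[0,0,-1.2],"rot":[0,0,0],"grip":0.5}
    - {"translation":[0,0,-0.5],"rot":[0,0,0],"grip":0.5}
    - {"translation":[0,0,0],"rot":[0,0,0],"grip":0.5}
    - {"translation":[0,0,0],"rot":[0,0,0],"grip":0.5}
    - {"translation":[0,0,0],"rot":[0,0,0],"grip":0.5}

```text
time: 11.78
eef_pos: [0.5357, -0.0278, 0.1508]
orientation: [-0.001, -0.093, 0.996, -0.001]
ft_force: [-0.4, -0.8, -0.1]
finger_gap: 0.5
```

```bash
cat > w.py <<'E'
from h import *
np.set_printoptions(suppress=True,precision=4)
c=grab('wrist'); s=manip.observe(); print(s['time'],s['eef_pos'],s['orientation'],s['ft_force'],s['finger_gap'],s['joint_positions'])
P=cloud(c);Z=P[...,2]; D=P-np.array([.5204,.0707,0]);x=D@XS;y=D@U
f=(abs(x)<.08)&(abs(y)<.1)
print('face', [np.median(Z[f&(abs(y-k)<.01)&(Z<.056)]).round(4) for k in(-.05,0,.05,.08)])
def comps(m,nm):
    n,l,st,ce=cv2.connectedComponentsWithStats(m.astype(np.uint8))
    for i in range(1,n):
        if st[i,4]>100:
            q=P[l==i];r=cv2.minAreaRect(q[:,:2].astype(np.float32));print(nm,st[i,4],ce[i].round(),np.median(q,0).round(4),np.round(r[0],4),np.round(r[1],4),round(r[2],1))
comps((Z>.0545)&(Z<.072)&f,'mid')
T=np.hypot(P[...,0]-.43,P[...,1]+.238)<.085
comps(T&(Z>.012)&(Z<.03),'tray')
L=np.einsum('ijk,kl->ijl',P-s['eef_pos'],R.from_quat(np.roll(s['orientation'],-1)).as_matrix())
m=(abs(L[...,1])<.045)&(abs(L[...,0])<.02)&(L[...,2]<0)&(L[...,2]>-.08)&(c['color'].min(2)>80)
print('pads tip z',np.percentile(L[m],[90,98,100],axis=0) if m.any() else None)
E
python3 w.py; python3 posts.py
```

```text
11.8333 [ 0.5355 -0.0278  0.1505] [-0.0011 -0.0935  0.9956 -0.0007] [ 0.1972 -0.3849 -0.1965] 0.4990308960477342 [-0.1816  0.0939  1.8772 -0.002   1.1722 -1.9388]
face [np.float64(0.0502), np.float64(0.0501), np.float64(0.0501), np.float64(0.0501)]
mid 616 [316. 202.] [0.5336 0.0284 0.0599] [0.5341 0.0287] [0.0244 0.0237] 12.6
tray 2297 [55. 50.] [ 0.448  -0.2268  0.0215] [ 0.4364 -0.2325] [0.1016 0.0885] 86.9
pads tip z [[ 0.0106  0.028  -0.0291]
 [ 0.0109  0.0355 -0.0243]
 [ 0.0115  0.0362 -0.021 ]]
scene 410 [215. 289.] x,y,z med -0.0072 0.1598 0.0196 zmax 0.0228
top 264 [162. 234.] x,y,z med -0.007 0.1588 0.0202 zmax 0.025
```

The board is level, the puck hasn't moved from (0.534, 0.0287), and the posts are in the trough. I'll turn the jaws 90° so they close along the hinge direction, clear of the handle.

```bash
python3 - <<'E'
from h import *
plan([.534,.0287,.09],down(YAW-np.pi/2),16)
E
```

```text
0 [-0.06, 0.35, 0.38] [-0.0002, -0.0001, 0.0981]
1 [-0.02, 0.35, 0.38] [-0.0002, -0.0001, 0.0981]
2 [0.01, 0.35, 0.38] [-0.0002, -0.0001, 0.0981]
3 [0.05, 0.35, 0.38] [-0.0002, -0.0001, 0.0981]
4 [0.08, 0.34, 0.38] [-0.0002, -0.0001, 0.0981]
5 [0.11, 0.33, 0.38] [-0.0002, -0.0001, 0.0981]
6 [0.15, 0.32, 0.38] [-0.0002, -0.0001, 0.0981]
7 [0.18, 0.31, 0.38] [-0.0002, -0.0001, 0.0981]
8 [0.21, 0.29, 0.38] [-0.0002, -0.0001, 0.0981]
9 [0.23, 0.26, 0.38] [-0.0002, -0.0001, 0.0981]
10 [0.26, 0.24, 0.38] [-0.0002, -0.0001, 0.0981]
11 [0.28, 0.21, 0.38] [-0.0002, -0.0001, 0.0981]
12 [0.3, 0.19, 0.38] [-0.0002, -0.0001, 0.0981]
13 [0.32, 0.15, 0.38] [-0.0002, -0.0001, 0.0981]
14 [0.33, 0.12, 0.38] [-0.0002, -0.0001, 0.0981]
15 [0.34, 0.09, 0.38] [-0.0002, -0.0001, 0.0981]
```

Emit:
arm_command:
  deltas:
    - {"translation":[-0.06,0.35,0],"rot":[0,0,0.098],"grip":0.5}
    - {"translation":[-0.02,0.35,0],"rot":[0,0,0.098],"grip":0.5}
    - {"translation":[0.01,0.35,0],"rot":[0,0,0.098],"grip":0.5}
    - {"translation":[0.05,0.35,0],"rot":[0,0,0.098],"grip":0.5}
    - {"translation":[0.08,0.34,0],"rot":[0,0,0.098],"grip":0.5}
    - {"translation":[0.11,0.33,0],"rot":[0,0,0.098],"grip":0.5}
    - {"translation":[0.15,0.32,0],"rot":[0,0,0.098],"grip":0.5}
    - {"translation":[0.18,0.31,0],"rot":[0,0,0.098],"grip":0.5}

```text
time: 12.6
eef_pos: [0.5352, 0.0005, 0.1508]
orientation: [-0.0, 0.296, 0.955, -0.001]
ft_force: [-0.6, -0.2, 0.1]
finger_gap: 0.502
```

Emit:
arm_command:
  deltas:
    - {"translation":[0.21,0.29,0.7],"rot":[0,0,0.098],"grip":0.5}
    - {"translation":[0.23,0.26,0.7],"rot":[0,0,0.098],"grip":0.5}
    - {"translation":[0.26,0.24,0.7],"rot":[0,0,0.098],"grip":0.5}
    - {"translation":[0.28,0.21,0.7],"rot":[0,0,0.098],"grip":0.5}
    - {"translation":[0.3,0.19,0.7],"rot":[0,0,0.098],"grip":0.5}
    - {"translation":[0.32,0.15,0.7],"rot":[0,0,0.098],"grip":0.5}
    - {"translation":[0.33,0.12,0.7],"rot":[0,0,0.098],"grip":0.5}
    - {"translation":[0.34,0.09,0.7],"rot":[0,0,0.098],"grip":0.5}

```text
time: 13.27
eef_pos: [0.5343, 0.0285, 0.0945]
orientation: [0.0, 0.639, 0.769, -0.001]
ft_force: [0.1, -0.5, -0.2]
finger_gap: 0.5
```

Emit:
arm_command:
  deltas:
    - {"translation":[0,0,0.3],"rot":[0,0,0.003],"grip":0.5}
    - {"translation":[0,0,0],"rot":[0,0,0],"grip":0.5}
    - {"translation":[0,0,0],"rot":[0,0,0],"grip":0.5}
    - {"translation":[0,0,0],"rot":[0,0,0],"grip":0.5}
    - {"translation":[0,0,0],"rot":[0,0,0],"grip":0.5}
    - {"translation":[0,0,0],"rot":[0,0,0],"grip":0.5}
    - {"translation":[0,0,0],"rot":[0,0,0],"grip":0.5}
    - {"translation":[0,0,0],"rot":[0,0,0],"grip":0.5}

```text
time: 13.93
eef_pos: [0.5351, 0.0282, 0.0929]
orientation: [0.001, 0.638, 0.77, -0.001]
ft_force: [-0.0, -0.6, -0.7]
finger_gap: 0.501
```

```bash
python3 w.py; python3 - <<'E'
from h import *
plan([.534,.0287,.031],down(YAW-np.pi/2),8)
cv2.imwrite('pics/w4.png',load('wrist')['color'])
E
```

```text
13.9833 [0.535  0.0282 0.0929] [ 0.0009  0.638   0.7701 -0.0005] [ 0.7992  0.4017 -0.3773] 0.5042440159640931 [-0.0771  0.1662  1.9177 -0.0022  1.0567 -0.2632]
face [np.float64(0.0502), np.float64(0.0502), np.float64(0.0502), np.float64(0.0501)]
mid 1038 [253. 214.] [0.5349 0.0308 0.0601] [0.535  0.0296] [0.0242 0.0251] 10.4
tray 269 [131. 375.] [ 0.4467 -0.1838  0.0184] [ 0.4475 -0.185 ] [0.0059 0.0283] 86.9
pads tip z [[ 0.0123  0.0278 -0.027 ]
 [ 0.0126  0.0352 -0.0226]
 [ 0.0133  0.0412 -0.0205]]
0 [0.01, -0.01, 0.77] [0.0001, 0.0003, -0.0002]
1 [0.01, -0.01, 0.77] [0.0001, 0.0003, -0.0002]
2 [0.01, -0.01, 0.77] [0.0001, 0.0003, -0.0002]
3 [0.01, -0.01, 0.77] [0.0001, 0.0003, -0.0002]
4 [0.01, -0.01, 0.77] [0.0001, 0.0003, -0.0002]
5 [0.01, -0.01, 0.77] [0.0001, 0.0003, -0.0002]
6 [0.01, -0.01, 0.77] [0.0001, 0.0003, -0.0002]
7 [0.01, -0.01, 0.77] [0.0001, 0.0003, -0.0002]
```

View pics/w4.png

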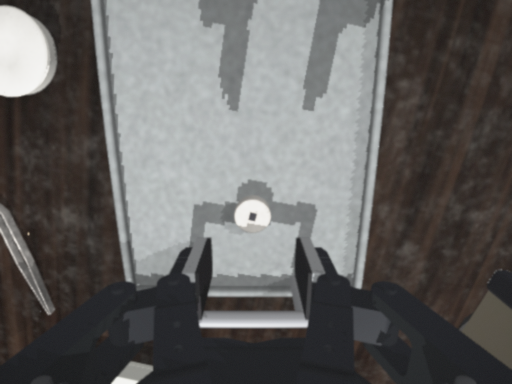

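The puck is at (253,215), centred between the jaws. Descending.

Emit:
arm_command:
  deltas:
    - {"translation":[0,0,0.7],"rot":[0,0,0],"grip":0.5}
    - {"translation":[0,0,1.1],"rot":[0,0,0],"grip":0.5}
    - {"translation":[0,0,1.2],"rot":[0,0,0],"grip":0.5}
    - {"translation":[0,0,1.1],"rot":[0,0,0],"grip":0.5}
    - {"translation":[0,0,0.9],"rot":[0,0,0],"grip":0.5}
    - {"translation":[0,0,0.6],"rot":[0,0,0],"grip":0.5}
    - {"translation":[0,0,0.4],"rot":[0,0,0],"grip":0.5}
    - {"translation":[0,0,0.2],"rot":[0,0,0],"grip":0.5}

```text
time: 14.65
eef_pos: [0.5343, 0.0282, 0.0295]
orientation: [0.0, 0.638, 0.77, -0.001]
ft_force: [1.3, -0.6, -0.2]
finger_gap: 0.502
```

```bash
python3 w.py | tail -4; python3 - <<'E'
from h import *
a=load('wrist'); b=grab('scene')
cv2.imwrite('pics/w5.png',np.hstack([cv2.resize(a['color'],(400,300)),cv2.resize(b['color'][170:245,210:310],(400,300),interpolation=cv2.INTER_CUBIC)]))
c=a;s=manip.observe();P=cloud(c);L=np.einsum('ijk,kl->ijl',P-s['eef_pos'],R.from_quat(np.roll(s['orientation'],-1)).as_matrix())
print(s['eef_pos'])
E
```

```text
mid 644 [307. 256.] [0.5569 0.0422 0.0645] [0.5568 0.0357] [0.023  0.0142] 62.5
pads tip z [[ 0.0172  0.0317 -0.0199]
 [ 0.0194  0.0431 -0.0194]
 [ 0.02    0.045  -0.0183]]
[0.53481752 0.02817371 0.03030885]
```

View pics/w5.png

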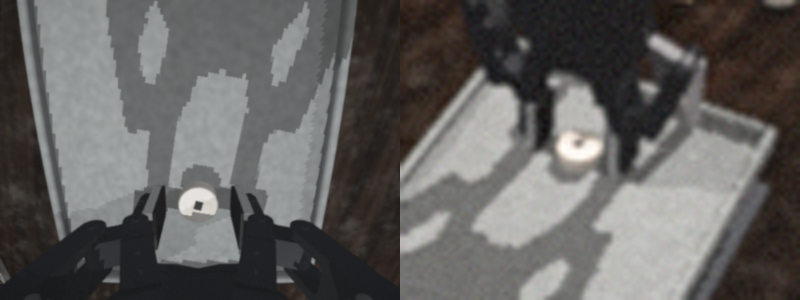

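The puck sits between the pads in both views and there is no contact force. I'll go 1.5 mm lower and close gently.

Emit:
arm_command:
  deltas:
    - {"translation":[0,0,0.1],"rot":[0,0,0],"grip":0.45}
    - {"translation":[0,0,0.05],"rot":[0,0,0],"grip":0.4}
    - {"translation":[0,0,0],"rot":[0,0,0],"grip":0.35}
    - {"translation":[0,0,0],"rot":[0,0,0],"grip":0.3}
    - {"translation":[0,0,0],"rot":[0,0,0],"grip":0.25}
    - {"translation":[0,0,0],"rot":[0,0,0],"grip":0.2}
    - {"translation":[0,0,0],"rot":[0,0,0],"grip":0.15}
    - {"translation":[0,0,0],"rot":[0,0,0],"grip":0.15}
  squeeze: 30

```text
time: 15.42
eef_pos: [0.5358, 0.028, 0.0311]
orientation: [0.001, 0.638, 0.77, -0.0]
ft_force: [-1.9, -0.7, 6.8]
finger_gap: 0.272
```

Emit:
arm_command:
  deltas:
    - {"translation":[0,0,0],"rot":[0,0,0],"grip":0.15}
    - {"translation":[0,0,0],"rot":[0,0,0],"grip":0.15}
    - {"translation":[0,0,-0.3],"rot":[0,0,0],"grip":0.15}
    - {"translation":[0,0,-0.7],"rot":[0,0,0],"grip":0.15}
    - {"translation":[0,0,-1],"rot":[0,0,0],"grip":0.15}
    - {"translation":[0,0,-1],"rot":[0,0,0],"grip":0.15}
    - {"translation":[0,0,-1],"rot":[0,0,0],"grip":0.15}
    - {"translation":[0,0,-1],"rot":[0,0,0],"grip":0.15}

```text
time: 16.08
eef_pos: [0.5353, 0.0282, 0.0806]
orientation: [0.001, 0.638, 0.77, -0.0]
ft_force: [-0.5, -0.3, -0.1]
finger_gap: 0.269
```

```bash
python3 - <<'E'
from h import *
s=manip.observe();print(s['time'],s['eef_pos'],s['ft_force'],s['finger_gap'])
a=grab('wrist'); cv2.imwrite('pics/w6.png',cv2.resize(a['color'][200:330,150:350],(600,390)))
# tray from top first image
c=load('top');c=grab('top');P=cloud(c);Z=P[...,2]
m=(abs(P[...,0]-.43)<.07)&(abs(P[...,1]+.238)<.058)&(Z>.015)&(Z<.03)&(c['color'].min(2)>120)
r=cv2.minAreaRect(P[m][:,:2].astype(np.float32));print(m.sum(),r)
plan([r[0][0],r[0][1],.12],None,16)
E
```

```text
16.0833 [0.53530233 0.02824264 0.08062807] [-0.54465874 -0.25164152 -0.0970143 ] 0.2694445504207461
324 ((0.43057748675346375, -0.23392382264137268), (0.10195744782686234, 0.09872382134199142), 86.98876190185547)
0 [-1.49, -0.96, -0.24] [0.0, 0.0, 0.0]
1 [-1.49, -0.96, -0.24] [0.0, 0.0, 0.0]
2 [-1.49, -0.96, -0.24] [0.0, 0.0, 0.0]
3 [-1.49, -0.96, -0.24] [0.0, 0.0, 0.0]
4 [-1.49, -0.96, -0.24] [0.0, 0.0, 0.0]
5 [-1.49, -0.96, -0.24] [0.0, 0.0, 0.0]
6 [-1.49, -0.96, -0.24] [0.0, 0.0, 0.0]
7 [-1.49, -0.96, -0.24] [0.0, 0.0, 0.0]
8 [-1.49, -0.96, -0.24] [0.0, 0.0, 0.0]
9 [-1.49, -0.96, -0.24] [0.0, 0.0, 0.0]
10 [-1.49, -0.96, -0.24] [0.0, 0.0, 0.0]
11 [-1.49, -0.96, -0.24] [0.0, 0.0, 0.0]
12 [-1.49, -0.96, -0.24] [0.0, 0.0, 0.0]
13 [-1.49, -0.96, -0.24] [0.0, 0.0, 0.0]
14 [-1.49, -0.96, -0.24] [0.0, 0.0, 0.0]
15 [-1.49, -0.96, -0.24] [0.0, 0.0, 0.0]
```

View pics/w6.png

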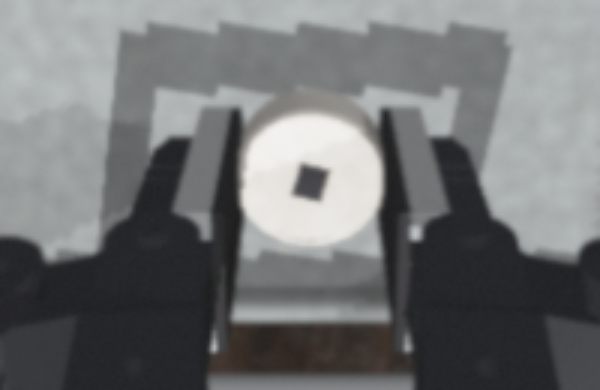

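The puck is held level with the chip up (gap 0.27). I'll raise it over the handle and carry it to the tray at about (0.431, -0.236).

Emit:
arm_command:
  deltas:
    - {"translation":[0,0,-1],"rot":[0,0,0],"grip":0.15}
    - {"translation":[0,0,-1.2],"rot":[0,0,0],"grip":0.15}
    - {"translation":[0,0,-1.2],"rot":[0,0,0],"grip":0.15}
    - {"translation":[0,0,-0.8],"rot":[0,0,0],"grip":0.15}
    - {"translation":[-0.8,-0.5,0],"rot":[0,0,0],"grip":0.15}
    - {"translation":[-1.2,-0.8,0],"rot":[0,0,0],"grip":0.15}
    - {"translation":[-1.6,-1.0,0],"rot":[0,0,0],"grip":0.15}
    - {"translation":[-1.6,-1.0,0],"rot":[0,0,0],"grip":0.15}

```text
time: 16.85
eef_pos: [0.5114, -0.0297, 0.1211]
orientation: [0.001, 0.638, 0.77, -0.001]
ft_force: [0.1, 0.7, -0.9]
finger_gap: 0.273
```

Emit:
arm_command:
  deltas:
    - {"translation":[-1.7,-1.1,0],"rot":[0,0,0],"grip":0.15}
    - {"translation":[-1.7,-1.1,0],"rot":[0,0,0],"grip":0.15}
    - {"translation":[-1.7,-1.1,0],"rot":[0,0,0],"grip":0.15}
    - {"translation":[-1.7,-1.1,0],"rot":[0,0,0],"grip":0.15}
    - {"translation":[-1.7,-1.1,0],"rot":[0,0,0],"grip":0.15}
    - {"translation":[-1.7,-1.1,0],"rot":[0,0,0],"grip":0.15}
    - {"translation":[-1.7,-1.1,0],"rot":[0,0,0],"grip":0.15}
    - {"translation":[-1.7,-1.1,0],"rot":[0,0,0],"grip":0.15}

```text
time: 17.52
eef_pos: [0.4497, -0.18, 0.1213]
orientation: [0.001, 0.638, 0.77, -0.001]
ft_force: [-0.6, -0.2, -0.6]
finger_gap: 0.27
```

Emit:
arm_command:
  deltas:
    - {"translation":[-1.6,-1.0,0],"rot":[0,0,0],"grip":0.15}
    - {"translation":[-1.4,-0.8,0],"rot":[0,0,0],"grip":0.15}
    - {"translation":[-1.0,-0.6,0],"rot":[0,0,0],"grip":0.15}
    - {"translation":[-0.8,-0.5,0],"rot":[0,0,0],"grip":0.15}
    - {"translation":[-0.4,-0.2,0],"rot":[0,0,0],"grip":0.15}
    - {"translation":[0,0,0],"rot":[0,0,0],"grip":0.15}
    - {"translation":[0,0,0],"rot":[0,0,0],"grip":0.15}
    - {"translation":[0,0,0],"rot":[0,0,0],"grip":0.15}

```text
time: 18.18
eef_pos: [0.4302, -0.2351, 0.1215]
orientation: [0.001, 0.638, 0.77, -0.0]
ft_force: [0.0, -0.3, -0.2]
finger_gap: 0.271
```

```bash
python3 - <<'E'
from h import *
np.set_printoptions(suppress=True,precision=4)
s=manip.observe();print(s['time'],s['eef_pos'],s['orientation'],s['ft_force'],s['finger_gap'],s['joint_positions'])
for n in('wrist','top'):
    c=grab(n);P=cloud(c);Z=P[...,2]
    m=(abs(P[...,0]-.43)<.07)&(abs(P[...,1]+.236)<.06)&(Z>.015)&(Z<.03)&(c['color'].min(2)>120)
    r=cv2.minAreaRect(P[m][:,:2].astype(np.float32));print(n,m.sum(),r)
    m=(abs(P[...,0]-.43)<.05)&(abs(P[...,1]+.236)<.05)&(Z>.12)&(Z<.165)&(c['color'].min(2)>150)
    print('puck',m.sum(),np.median(P[m],0) if m.any() else 0, P[m].min(0) if m.any() else 0)
E
```

```text
18.1833 [ 0.4302 -0.2351  0.1215] [ 0.0005  0.6378  0.7702 -0.0005] [ 0.0176 -0.3154 -0.2373] 0.27087680632261213 [-0.6427  0.0304  2.0048 -0.0011  1.1053 -0.8298]
wrist 2021 ((0.43041732907295227, -0.23253992199897766), (0.09965792298316956, 0.10034386813640594), 86.62104797363281)
puck 1614 [ 0.4307 -0.2323  0.1506] [ 0.4174 -0.2457  0.1402]
top 151 ((0.43134838342666626, -0.22545933723449707), (0.08491387218236923, 0.09809955954551697), 86.9468994140625)
puck 0 0 0
```

Emit:
arm_command:
  deltas:
    - {"translation":[0,0,0.6],"rot":[0,0,0],"grip":0.15}
    - {"translation":[0,0,1.2],"rot":[0,0,0],"grip":0.15}
    - {"translation":[0,0,1.5],"rot":[0,0,0],"grip":0.15}
    - {"translation":[0,0,1.5],"rot":[0,0,0],"grip":0.15}
    - {"translation":[0,0,1.5],"rot":[0,0,0],"grip":0.15}
    - {"translation":[0,0,1.5],"rot":[0,0,0],"grip":0.15}
    - {"translation":[0,0,1.4],"rot":[0,0,0],"grip":0.15}
    - {"translation":[0,0,1.2],"rot":[0,0,0],"grip":0.15}

```text
time: 18.95
eef_pos: [0.4298, -0.2351, 0.0161]
orientation: [0.0, 0.638, 0.77, -0.001]
ft_force: [-0.0, 0.5, -0.4]
finger_gap: 0.275
```

Emit:
arm_command:
  deltas:
    - {"translation":[0,0,0.9],"rot":[0,0,0],"grip":0.15}
    - {"translation":[0,0,0.7],"rot":[0,0,0],"grip":0.15}
    - {"translation":[0,0,0.5],"rot":[0,0,0],"grip":0.15}
    - {"translation":[0,0,0.4],"rot":[0,0,0],"grip":0.15}
    - {"translation":[0,0,0.3],"rot":[0,0,0],"grip":0.15}
    - {"translation":[0,0,0.2],"rot":[0,0,0],"grip":0.15}
    - {"translation":[0,0,0],"rot":[0,0,0],"grip":0.15}
    - {"translation":[0,0,0],"rot":[0,0,0],"grip":0.15}

```text
time: 19.62
eef_pos: [0.4304, -0.2362, -0.0121]
orientation: [0.001, 0.638, 0.77, -0.001]
ft_force: [0.2, 0.4, -0.7]
finger_gap: 0.271
```

```bash
python3 - <<'E'
from h import *
s=manip.observe();print(s['time'],s['eef_pos'],s['ft_force'],s['finger_gap'])
c=grab('wrist');P=cloud(c);m=(abs(P[...,0]-.43)<.014)&(abs(P[...,1]+.233)<.014)&(c['color'].min(2)>150);print('puck top',np.median(P[m],0))
E
```

```text
19.6167 [ 0.43043699 -0.23619797 -0.01208916] [ 0.16541572  0.37773796 -0.7101177 ] 0.27063181509576
puck top [ 0.43005465 -0.22977837  0.01666409]
```

Emit:
arm_command:
  deltas:
    - {"translation":[0,0,0.1],"rot":[0,0,0],"grip":0.15}
    - {"translation":[0,0,0.05],"rot":[0,0,0],"grip":0.15}
    - {"translation":[0,0,0],"rot":[0,0,0],"grip":0.27}
    - {"translation":[0,0,0],"rot":[0,0,0],"grip":0.3}
    - {"translation":[0,0,0],"rot":[0,0,0],"grip":0.35}
    - {"translation":[0,0,0],"rot":[0,0,0],"grip":0.4}
    - {"translation":[0,0,0],"rot":[0,0,0],"grip":0.45}
    - {"translation":[0,0,0],"rot":[0,0,0],"grip":0.45}

```text
time: 20.33
eef_pos: [0.4303, -0.2361, -0.0138]
orientation: [0.001, 0.638, 0.77, -0.001]
ft_force: [0.3, -0.6, 0.9]
finger_gap: 0.45
```

Emit:
arm_command:
  deltas:
    - {"translation":[0,0,-0.3],"rot":[0,0,0],"grip":0.45}
    - {"translation":[0,0,-0.6],"rot":[0,0,0],"grip":0.45}
    - {"translation":[0,0,-1],"rot":[0,0,0],"grip":0.45}
    - {"translation":[0,0,-1.5],"rot":[0,0,0],"grip":0.45}
    - {"translation":[0,0,-2],"rot":[0,0,0],"grip":0.45}
    - {"translation":[0,0,-2.5],"rot":[0,0,0],"grip":0.45}
    - {"translation":[0,0,-2.5],"rot":[0,0,0],"grip":0.45}
    - {"translation":[0,0,-1.5],"rot":[0,0,0],"grip":0.45}

```text
time: 21.0
eef_pos: [0.4317, -0.2369, 0.1091]
orientation: [0.003, 0.638, 0.77, -0.001]
ft_force: [0.9, -0.3, 0.2]
finger_gap: 0.447
```

Emit:
arm_command:
  deltas:
    - {"translation":[0,0,-0.8],"rot":[0,0,0],"grip":0.45}
    - {"translation":[0,0,0],"rot":[0,0,0],"grip":0.45}
    - {"translation":[0,0,0],"rot":[0,0,0],"grip":0.45}
    - {"translation":[0,0,0],"rot":[0,0,0],"grip":0.45}
    - {"translation":[0,0,0],"rot":[0,0,0],"grip":0.45}
    - {"translation":[0,0,0],"rot":[0,0,0],"grip":0.45}
    - {"translation":[0,0,0],"rot":[0,0,0],"grip":0.45}
    - {"translation":[0,0,0],"rot":[0,0,0],"grip":0.45}

```text
time: 21.67
eef_pos: [0.4297, -0.2355, 0.1124]
orientation: [0.0, 0.638, 0.77, -0.001]
ft_force: [-0.2, 0.0, 0.1]
finger_gap: 0.446
```

```bash
python3 posts.py; python3 - <<'E'
from h import *
s=manip.observe();print(s['time'],s['eef_pos'],s['ft_force'],s['finger_gap'])
c=grab('wrist');P=cloud(c);Z=P[...,2];m=(abs(P[...,0]-.43)<.03)&(abs(P[...,1]+.236)<.03)&(Z>.010)&(Z<.03);print('puck top',np.median(P[m],0),cv2.minAreaRect(P[m][:,:2].astype(np.float32)),np.percentile(Z[m],[5,95]))
b=load('scene');t=load('top');P=cloud(t);D=P-np.array([.5204,.0707,0]);x=D@XS;y=D@U
print('face z by y',[np.median(P[...,2][(abs(x)<.05)&(abs(y-k)<.01)]).round(4) for k in(-.06,-.03,0,.05,.09)])
cv2.imwrite('pics/end.png',np.hstack([cv2.resize(c['color'],(400,400)),cv2.resize(b['color'][140:340,150:380],(400,400))]))
E
```

```text
scene 419 [214. 288.] x,y,z med -0.0059 0.1603 0.0194 zmax 0.0226
top 271 [162. 234.] x,y,z med -0.0053 0.1616 0.0205 zmax 0.0252
21.7667 [ 0.42998772 -0.23565241  0.11276586] [ 0.03312957 -0.15528856 -0.49146793] 0.44774037685161117
puck top [ 0.43067442 -0.23339298  0.01510813] ((0.43071234226226807, -0.23382243514060974), (0.024728938937187195, 0.024265756830573082), 51.94900131225586) [0.01361524 0.01632314]
face z by y [np.float64(0.0501), np.float64(0.0501), np.float64(0.0505), np.float64(0.0505), np.float64(0.05)]
```

View pics/end.png

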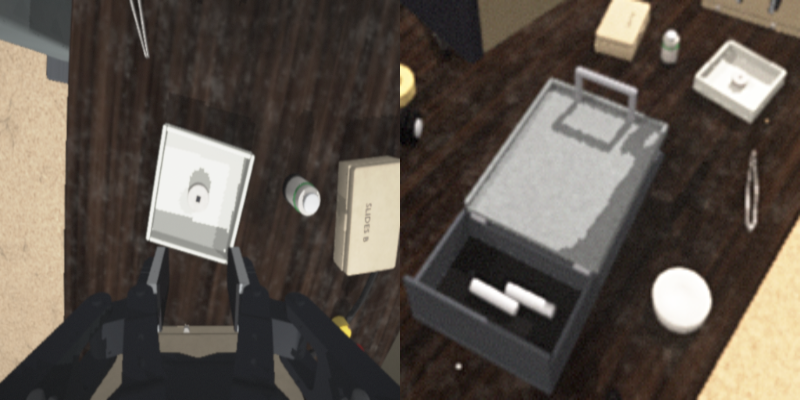

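The puck lies flat, chip up, mid-tray at (198,197). Both posts are on the trough floor and the board is level. The post median shifted by about 2 mm, perhaps from a shadow change, so I'll wait one call and recheck before handing in.

Emit:
arm_command:
  deltas:
    - {"translation":[0,0,0],"rot":[0,0,0],"grip":0.45}
    - {"translation":[0,0,0],"rot":[0,0,0],"grip":0.45}
    - {"translation":[0,0,0],"rot":[0,0,0],"grip":0.45}
    - {"translation":[0,0,0],"rot":[0,0,0],"grip":0.45}
    - {"translation":[0,0,0],"rot":[0,0,0],"grip":0.45}
    - {"translation":[0,0,0],"rot":[0,0,0],"grip":0.45}
    - {"translation":[0,0,0],"rot":[0,0,0],"grip":0.45}
    - {"translation":[0,0,0],"rot":[0,0,0],"grip":0.45}

```text
time: 22.48
eef_pos: [0.4302, -0.2357, 0.1131]
orientation: [0.001, 0.638, 0.77, -0.001]
ft_force: [-0.0, -0.7, 0.2]
finger_gap: 0.452
```

```bash
python3 posts.py && python3 -c "
from plant import manip
print(manip.finish_job())"
```

```text
scene 424 [214. 288.] x,y,z med -0.0057 0.1602 0.0195 zmax 0.0228
top 269 [162. 234.] x,y,z med -0.0053 0.1616 0.0203 zmax 0.0248
the job is handed in; nothing more can be done
None
```

The job is done and handed in at about 22.6 s of the 51 s; no verdict was reported. I tipped the board by its handle to about 0.19 rad, and both posts rolled into the trough while the puck stayed put. I then lowered the board, let go of the handle, and moved the puck to the white tray.

**Last checks:**
- **Posts:** they lie on the trough floor, with the surface seen at about 20 mm above the desk, and were not moving between the last two looks. They measured as one merged blob, so I told them apart by eye only. The gripper was never near them.
- **Board:** level to within 0.5 mm over the part measured.
- **Puck:** flat with the chip up, about 1 mm from the tray centre by the wrist camera. Its top was at about 15 mm.
- **Robot:** clear of everything.

**What disagreed:**
- **Fingertips:** the cameras showed them about 24 mm behind the reported TCP, though the stated geometry puts them 17 mm ahead. Because of this the first close shut on air above the bar and touched nothing. I corrected by about 41 mm, and every later grasp and placement fitted.
- **Cameras:** the top and scene views differed by about 3–4 mm in y, so I used the wrist camera's reading to settle it.
- **Tilt:** I stopped short of the suggested 0.3 rad because both posts had already rolled off.

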